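# Put the dish's recipe board up on the sloped stand at the pass

### The job

Put the wide recipe board from the slotted rack up on the steel recipe stand: picture facing out, centred, its lower edge on the ledge behind the lip and its back lying flat against the sloped back. The ledge is clamped at whatever height the last cook left it, so lower the board gently until you feel it rest there before letting go; never let it drop or press it hard. Do not shove the stand along the counter, and leave the two tall boards, the bottle and the bowl where they are.

Things in the scene. Friction and masses are not known exactly. Their poses are not given: they have to be found in the camera images.
- wide_board_mid (a point): centre of the board to put up: a stiff white panel 190 mm wide (its y), 150 mm high (its z, up), 10 mm thick (its x), 0.23 to 0.43 kg, the only one wider than high. Its front (+x face) shows a round plate of food on a dark ground. It starts upright in any one of the rack's slots, front facing away from the robot within 25 degrees
- wide_board_front (a point): middle of the wide board's picture face, 5 mm along its x from its centre; same axes
- rack: grey slotted rack, fixed: 220 mm (its x) by 140 mm (its y), 30 mm high, origin under its centre. Three slots along its y at x = -70, 0, +70 mm, 14 mm wide and 20 mm deep, floor 10 mm above the counter: a loose fit for the 10 mm boards, which are drawn straight up 25 mm to come clear
- stand: dark steel recipe stand, 1.8 kg, loose on rubber feet (some 12 N slides it). Origin on the counter under its base plate, 190 mm (its x) by 200 mm (its y). Front is +x, facing away from the robot within 30 degrees; 130 mm high. On its sloped back is a bright ledge 180 mm wide, square to the back, with a rubber strip (gives 1 mm per 5 N) 18 mm deep up to a lip 12 mm high
- backrest: the stand's sloped back: steel plate 200 mm wide, 130 mm along the slope, leaning back 22 degrees from upright. Origin: middle of its lower edge, front face; x straight out of the face, y along the width, z up the slope. The ledge is clamped fast with its upper face anywhere from z = 28 to 58 mm (not reported: see or feel it). A seated board stands 48 to 78 mm above the back's top
- tall_board_a_mid (a point): centre of a spare board that stays in the rack: 130 mm wide, 170 mm high, 10 mm thick, a bowl pictured; axes as the wide board's
- tall_board_b_mid (a point): centre of the other spare board, same shape, stays in the rack
- sauce_mid (a point): centre of a red squeeze bottle standing on the counter, 56 mm across, 170 mm high
- bowl_mid (a point): centre of a steel bowl on the counter, 110 mm across, 55 mm high

How it is judged:
By the outcome, as a careful person would: the job done as asked, in the order asked, and still so for the second after the job is handed in, with the robot touching nothing.
It also fails if it takes over 51 s, if anything falls off the work surface, if the arm or the gripper's body presses on something with over 40 N, if the wrist force passes 120 N, or if a joint passes its speed limit or range.

### The arm

A 6-joint arm with a two-finger parallel gripper is mounted at the origin on the work surface. World frame = base frame: x ahead of the robot, y to its left, z up, the work surface at z = 0. Lengths are in m, angles in degrees, forces in N, time in s.
With the tool pointing down it reaches from about 0.375 to 0.9 m from the base axis. Payload 3.1 kg.
Tool frame: the origin (TCP) lies midway between the tips of the shut fingers; the grasp point (between the pads) lies 19 mm behind it; z points along the fingers, y is the direction in which the jaws open and shut (so a half turn about z gives the same grasp; the last joint's range is limited). The gripper opens to 87 mm and grips with 3 to 60 N. Pads are 19 mm wide; open, the fingers measure 117 mm over their backs; the gripper's body (75 mm by 190 mm) begins 51 mm behind the grasp point.
Start: joints at [-81.217, 30.224, 82.088, -0, 67.689, -10.227], TCP at [0.204, -0.591, 0.223] pointing down, gripper open.
Joint ranges: [-176.69, 176.69], [-43.24, 126.21], [12.49, 139.97], [-82, 262], [0, 151.66], [-163.58, 163.58]. Speed limits (degrees/s): [159.86, 159.86, 180, 180, 180, 180].

### API

Orientations are given as a 3x3 rotation matrix whose columns are the frame's x, y, z axes.
In Python, from rig import bot, capture, get_calibration gives the robot as it stands.
- The arm moves only by the tool play_rows, never from a script. Its arguments are lists of equal length, an entry for each row: "fingers": the closure in counts, from 0 (fully open) to 255 (shut); "linear": the shift along the tool's x, y, z in mm, a list of three; "rot": the turn, a rotation vector about the tool's x, y, z in degrees, a list of three. A call has 1 to 20 rows; each row is the pose to reach, as a shift and turn from the pose commanded when the call began, along the tool's axes at that moment; what a row does not reach only later rows make up. A row lasts 1/10 s, in which the tool goes at most 50 mm and 8.59 degrees, less where a joint would pass 70% of its speed; a pose out of reach is approached as far as the arm can. A call with a gripper value outside its range is refused whole. The fingers move at their own pace and stop on an object; the grip force is fixed at half the most. Time passes only in rows, so rows that repeat a pose let the fingers close. It gives the time, the measured TCP pose, the force and the opening at its end, in the units of the state.
- bot.read_state(): the state, without advancing time (a new reading comes with each control period).
- capture(name): name is "scene" or "top" or "wrist"; returns the picture (400x640x3 uint8, red, green, blue); there is no depth.
- get_calibration(name): a dict with "vfov" (degrees; the focal length in pixels is half the picture's height over the tangent of half this angle, whatever the lens; pixels are square), "cx", "cy" (the principal point, pixels), "camera_from_world" (4x4, takes a point from world to camera coordinates). Camera axes: x right, y down, z forward; pixel columns grow to the right and rows downward; lengths in m; the calibration is good to about 2 mm. A picture is of the moment at which its call begins: read the wrist's pose just before it. get_calibration takes no time and is no camera call; for the wrist camera it gives the pose at the moment of the call.
- bot.hand_in(): hands the job in, once; it reports no verdict.
The state is a dict: "time_s": time; "joint_positions": joint angles; "qvel": joint speeds; "tau": joint torques, N m; "position": TCP position; "tcp_rot": TCP orientation; "force": force on the tool from outside, world axes, zero at the start; "moment": the same for the moment, N m; "opening": opening from 0.0 (shut) to 1.0 (fully open).
Only numpy, scipy, OpenCV 4.12 (cv2) and the standard library are available. Lean on these libraries where they do the work, as an engineer would, in place of code of your own. Each camera call takes 0.05 s, during which the arm holds its last target.

## Working session

There is one attempt and no reset: what is moved stays moved. The work goes in short steps, Python scripts to look and compute and a tool call to move; the robot and the scene stay as the last step left them, time stands still between calls to the robot, and variables do not carry over. Pictures are saved under pics/ and viewed, and the job is handed in when it is done.

Besides the shell and the picture viewer there is one more tool, called after "Emit:" as name(argument=value, ...), one argument or row to a line, values as JSON. play_rows: Moves the arm, as the interface text tells. Its arguments: {"type":"object","properties":{"fingers":{"type":"array"},"linear":{"type":"array"},"rot":{"type":"array"}},"required":["fingers","linear","rot"]}

```bash
ls; mkdir -p pics
python3 - <<'E'
from rig import bot,capture,get_calibration
import cv2
for n in ["scene","top","wrist"]:
    c=get_calibration(n); im=capture(n); cv2.imwrite(f"pics/{n}0.png",im[...,::-1]); print(n,c)
print(bot.read_state())
E
```

```text
pics
scene {'vfov': 52.205392492773676, 'cx': 318.8563318677597, 'cy': 201.32399797917955, 'camera_from_world': array([[-0.30608331,  0.95191062, -0.01338614,  0.19220362],
       [ 0.7426831 ,  0.22996288, -0.62891883, -0.41763704],
       [-0.59559619, -0.20244322, -0.77735572,  1.40816389],
       [ 0.        ,  0.        ,  0.        ,  1.        ]])}
top {'vfov': 50.134922187101594, 'cx': 317.1508673356253, 'cy': 193.8103719780664, 'camera_from_world': array([[ 0.00632539, -0.99946097,  0.03221442, -0.02444459],
       [-0.98900475, -0.01101254, -0.14747313,  0.62673336],
       [ 0.1477484 , -0.03092739, -0.9885413 ,  0.8193902 ],
       [ 0.        ,  0.        ,  0.        ,  1.        ]])}
wrist {'vfov': 65.37523763901844, 'cx': 323.03873688324876, 'cy': 198.58567117289147, 'camera_from_world': array([[ 0.32599644, -0.94536803, -0.00236679, -0.62396115],
       [-0.90355712, -0.31231294,  0.29333456, -0.03462678],
       [-0.27804829, -0.09348749, -0.95600692,  0.39145349],
       [ 0.        ,  0.        ,  0.        ,  1.        ]])}
{'time_s': 0.15, 'joint_positions': array([-8.12194425e+01,  3.02666664e+01,  8.21396432e+01, -1.55816140e-04,
        6.76886712e+01, -1.02252220e+01]), 'qvel': array([ 0.03973729, -0.0524756 , -0.24282966,  0.09028982, -0.00603744,
        0.02313758]), 'tau': array([ 7.52679516e-04, -4.40431881e+01, -1.76842654e+01,  6.33453950e-02,
        5.52398013e-02, -1.02076253e-04]), 'position': array([ 0.20350161, -0.59035111,  0.22179645]), 'tcp_rot': array([[ 9.45485431e-01,  3.25664299e-01, -2.55539379e-04],
       [ 3.25664268e-01, -9.45484057e-01,  1.63791558e-03],
       [ 2.91802219e-04, -1.63184536e-03, -9.99998626e-01]]), 'force': array([ 0.12255734,  0.57778507, -0.03773078]), 'moment': array([ 0.01293396,  0.04290773, -0.03887398]), 'opening': 0.9987445035645041}
```

View pics/scene0.png

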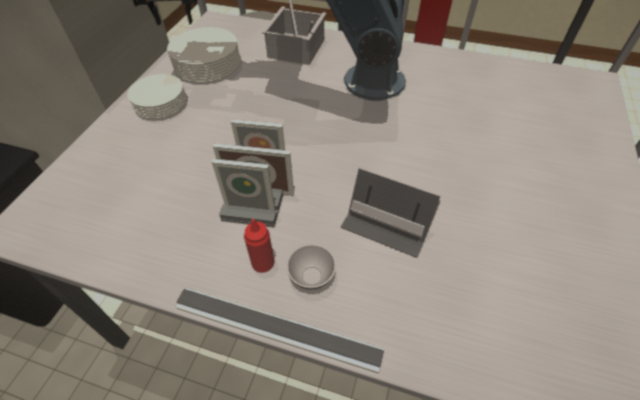

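View pics/top0.png

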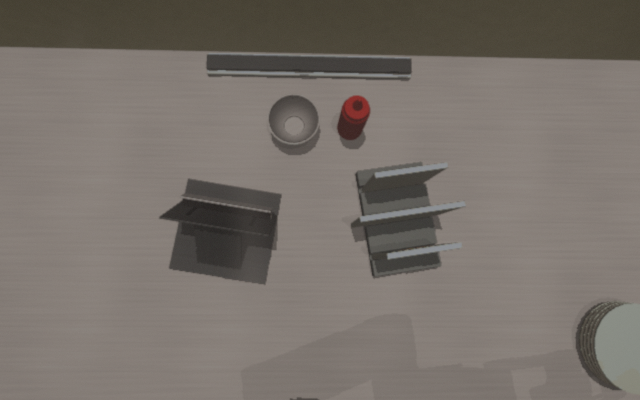

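View pics/wrist0.png

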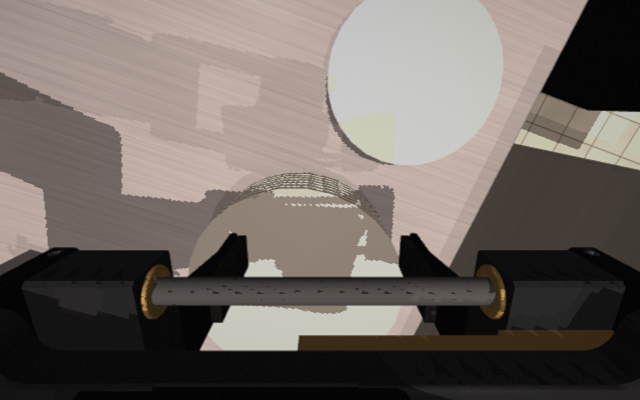

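Scene: the wide board is in the rack's middle slot (scene ~253,170; top ~410,212), with tall boards on both sides. The stand is at top ~(225,230), with the bottle and bowl beyond it. I'll zoom in for corners.

Run:
```python
import cv2
a=cv2.imread("pics/top0.png");b=cv2.imread("pics/scene0.png")
cv2.imwrite("pics/z1.png",cv2.resize(a[150:290,340:480],None,fx=4,fy=4,interpolation=cv2.INTER_CUBIC))
cv2.imwrite("pics/z2.png",cv2.convertScaleAbs(cv2.resize(a[170:290,150:290],None,fx=5,fy=5,interpolation=cv2.INTER_CUBIC),alpha=1.8))
cv2.imwrite("pics/z3.png",cv2.resize(b[110:230,200:310],None,fx=5,fy=5,interpolation=cv2.INTER_CUBIC))
cv2.imwrite("pics/z4.png",cv2.convertScaleAbs(cv2.resize(b[160:260,330:450],None,fx=6,fy=6,interpolation=cv2.INTER_CUBIC),alpha=1.5))
```

```text
(no output)
```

View pics/z1.png

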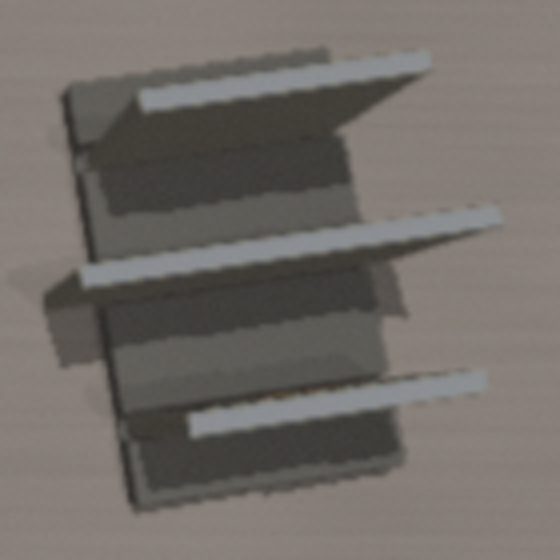

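View pics/z2.png

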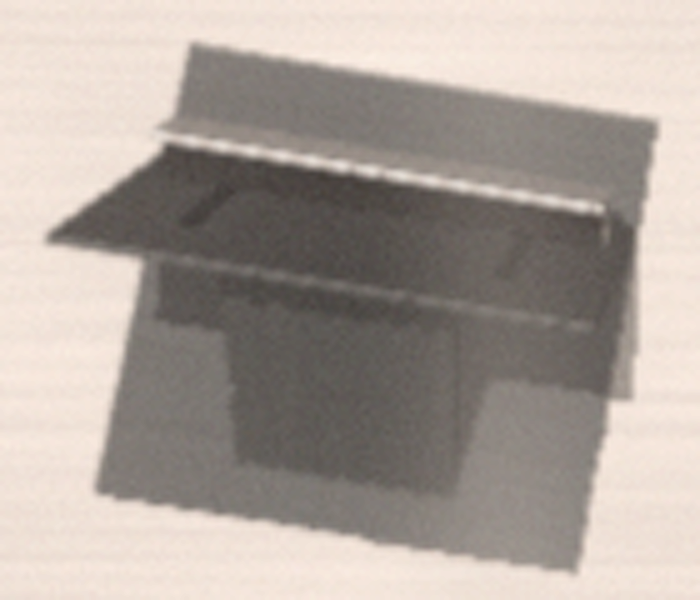

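View pics/z3.png

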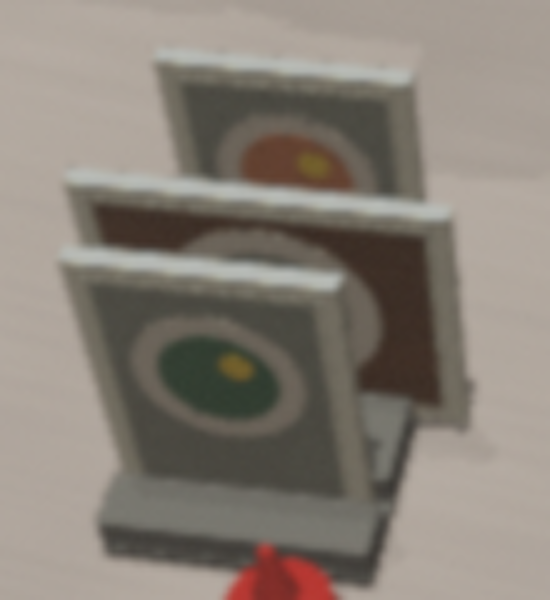

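View pics/z4.png

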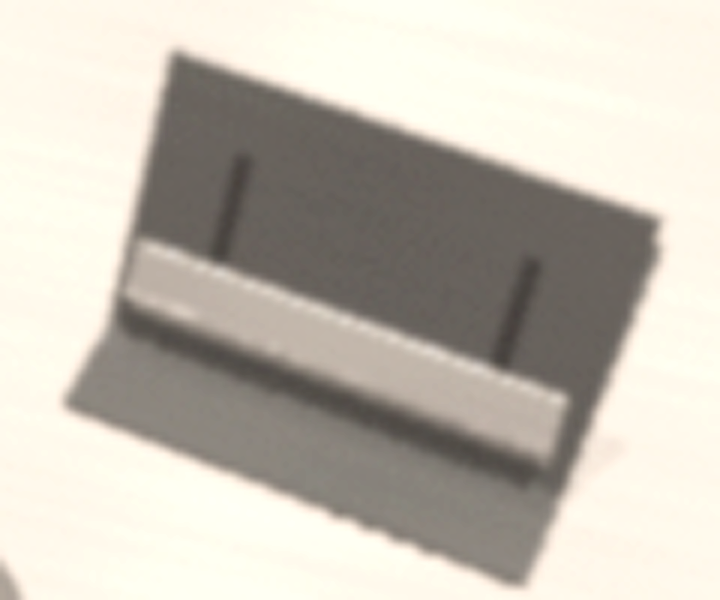

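```bash
cat > h.py <<'E'
import numpy as np, cv2
from rig import bot,capture,get_calibration
def K(c):
    f=200/np.tan(np.radians(c['vfov']/2)); return np.array([[f,0,c['cx']],[0,f,c['cy']],[0,0,1]])
def P(c): return K(c)@c['camera_from_world'][:3]
def tri(c1,p1,c2,p2):
    X=cv2.triangulatePoints(P(c1),P(c2),np.array(p1,float).reshape(2,1),np.array(p2,float).reshape(2,1))
    X=(X[:3]/X[3]).ravel()
    return X,[np.round(proj(c,X)-p,1) for c,p in((c1,p1),(c2,p2))]
def proj(c,X):
    x=P(c)@np.append(X,1); return x[:2]/x[2]
def plane(c,p,z):
    T=c['camera_from_world'];R=T[:3,:3];o=-R.T@T[:3,3]
    d=R.T@np.linalg.inv(K(c))@np.array([*p,1]); return o+d*(z-o[2])/d[2]
def z(p,s,o): return [(p[0]+.5)/s-.5+o[0],(p[1]+.5)/s-.5+o[1]]
E
python3 - <<'E'
from h import *
np.set_printoptions(precision=4,suppress=True)
t,s=get_calibration("top"),get_calibration("scene")
z1=lambda *p:z(p,4,(340,150));z2=lambda *p:z(p,5,(150,170));z3=lambda *p:z(p,5,(200,110));z4=lambda *p:z(p,6,(330,160))
D={'wL':(z1(81,277),z3(452,213)),'wR':(z1(501,215),z3(67,178)),
'aL':(z1(141,99),z3(341,282)),'aR':(z1(430,60),z3(63,256)),
'bL':(z1(190,425),z3(411,74)),'bR':(z1(487,380),z3(157,58)),
'topL':(z2(48,240),z4(660,218)),'topR':(z2(592,328),z4(175,52)),
'lipL':(z2(160,135),z4(568,400)),'lipR':(z2(605,210),z4(140,240)),
'baseL':(z2(195,42),z4(523,585)),'baseR':(z2(657,122),z4(65,405))}
for k,(a,b) in D.items(): print(k,*tri(t,a,s,b))
for n,p in dict(FL=(195,42),FR=(657,122),BR=(577,572),BL=(97,492)).items(): print(n,plane(t,z2(*p),0.004))
for n,p in dict(FL=(70,88),FR=(328,50),BR=(402,462),BL=(140,510)).items(): print(n,plane(t,z1(*p),0.03))
E
```

```text
wL [ 0.5666 -0.0901  0.1572] [array([-0.4,  0.1]), array([-0.3, -0. ])]
wR [ 0.5962 -0.2786  0.1547] [array([-0.5,  0.2]), array([-0.4, -0.1])]
aL [ 0.6422 -0.1138  0.1782] [array([-0.6,  0.2]), array([-0.5, -0.1])]
aR [ 0.6617 -0.2421  0.1755] [array([-0.5,  0.2]), array([-0.5, -0.1])]
bL [ 0.5026 -0.1332  0.1794] [array([-0.2,  0.1]), array([-0.1, -0. ])]
bR [ 0.5223 -0.2619  0.1741] [array([-0.5,  0.2]), array([-0.4, -0.1])]
topL [0.5687 0.2682 0.125 ] [array([ 0.1, -0. ]), array([ 0.1, -0. ])]
topR [0.5385 0.0725 0.1241] [array([-0.3,  0.1]), array([-0.3,  0. ])]
lipL [0.6157 0.2501 0.0626] [array([-1. ,  0.2]), array([-1. ,  0.1])]
lipR [0.5878 0.0739 0.0638] [array([-0.5,  0.1]), array([-0.5, -0. ])]
baseL [0.664  0.2526 0.0043] [array([-0.2,  0. ]), array([-0.2,  0. ])]
baseR [0.6323 0.0572 0.0013] [array([-0.3,  0.1]), array([-0.3, -0. ])]
FL [0.6642 0.2523 0.004 ]
FR [0.6321 0.0564 0.004 ]
BR [0.4448 0.0857 0.004 ]
BL [0.4761 0.2827 0.004 ]
FL [ 0.6772 -0.1027  0.03  ]
FR [ 0.6994 -0.2392  0.03  ]
BR [ 0.4856 -0.2707  0.03  ]
BL [ 0.4609 -0.1365  0.03  ]
```

```bash
cat >> h.py <<'E'
from scipy.spatial.transform import Rotation as Ro
np.set_printoptions(precision=4,suppress=True)
def Rtool(az,tilt=0):
    # tool y = horizontal-ish dir of board x ; z down. az: board x azimuth; tilt: lean back deg
    a=np.radians(az);t=np.radians(tilt)
    xb=np.array([np.cos(a),np.sin(a),0]);zb=np.array([0,0,1.]);yb=np.cross(zb,xb)
    X=xb*np.cos(t)+zb*np.sin(t); Z=zb*np.cos(t)-xb*np.sin(t)
    return np.c_[yb,X,-Z]
def move(p,R,st=None):
    st=st or bot.read_state(); R0=st['tcp_rot']
    print('lin',np.round(R0.T@(np.array(p)-st['position'])*1000,1),'rot',np.round(Ro.from_matrix(R0.T@R).as_rotvec(degrees=True),1))
E
python3 - <<'E'
from h import *
c=get_calibration("wrist");T=c['camera_from_world'];s=bot.read_state()
o=-T[:3,:3].T@T[:3,3]
print('cam in tool',s['tcp_rot'].T@(o-s['position']), 'fwd',s['tcp_rot'].T@T[2,:3],'right',s['tcp_rot'].T@T[0,:3])
R=Rtool(8.9);print(np.linalg.det(R))
move([.55,-.18,.34],R)
E
```

```text
cam in tool [ 0.0818  0.0002 -0.1612] fwd [-0.2937 -0.0003  0.9559] right [0.0004 1.     0.0005]
1.0
lin [ 461.3 -275.3 -117.6] rot [ -0.1  -0.1 -79.9]
```

Emit:
play_rows(
  fingers=[0,0,0,0,0,0,0,0,0,0,0,0,0,0,0,0,0,0],
  linear=[
    [0,0,-40],
    [0,0,-80],
    [30,-18,-118],
    [70,-42,-118],
    [110,-66,-118],
    [150,-90,-118],
    [190,-114,-118],
    [230,-138,-118],
    [270,-161,-118],
    [310,-185,-118],
    [350,-209,-118],
    [390,-233,-118],
    [420,-251,-118],
    [445,-266,-118],
    [461,-275,-118],
    [461,-275,-118],
    [461,-275,-118],
    [461,-275,-118],
  ],
  rot=[
    [0,0,0],
    [0,0,-4],
    [0,0,-10],
    [0,0,-16],
    [0,0,-23],
    [0,0,-30],
    [0,0,-37],
    [0,0,-44],
    [0,0,-51],
    [0,0,-58],
    [0,0,-65],
    [0,0,-71],
    [0,0,-76],
    [0,0,-80],
    [0,0,-80],
    [0,0,-80],
    [0,0,-80],
    [0,0,-80],
  ],
)

```text
time_s: 1.95
position: [0.5492, -0.1814, 0.3404]
tcp_rot: [[-0.156, 0.988, -0.001], [0.988, 0.156, -0.0], [-0.0, -0.001, -1.0]]
force: [-0.6, 0.5, 0.6]
opening: 1.0
```

Run:
```python
from h import *
import pickle
s=bot.read_state();c=get_calibration("wrist");im=capture("wrist");cv2.imwrite("pics/w1.png",im[...,::-1]);pickle.dump(c,open("w1.pkl","wb"))
print(s['time_s'],s['position'],s['force'],s['tcp_rot'],s['joint_positions'])
```

```text
1.95 [ 0.5492 -0.1814  0.3404] [-0.5885  0.501   0.5541] [[-0.1556  0.9878 -0.0008]
 [ 0.9878  0.1556 -0.0002]
 [-0.     -0.0008 -1.    ]] [-29.3283  20.0962  79.9334  -0.0299  80.0045 -38.2774]
```

View pics/w1.png

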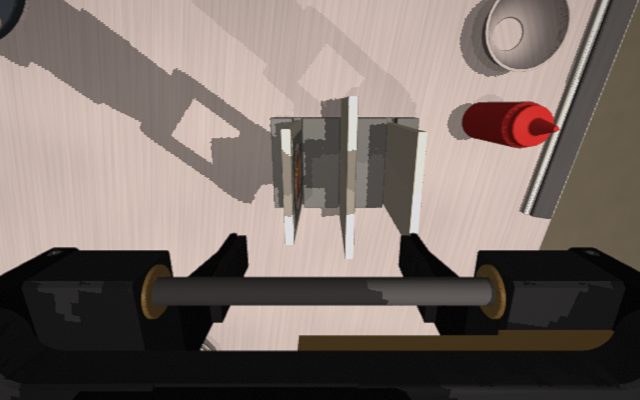

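Wrist view 1: the wide board's top strip runs from (353,97) to (349,257), between the two tall boards. Next I'll take a second wrist position for parallax.

Emit:
play_rows(
  fingers=[0,0,0,0,0],
  linear=[
    [10,40,0],
    [20,70,0],
    [30,90,0],
    [30,90,0],
    [30,90,0],
  ],
  rot=[
    [0,0,0],
    [0,0,0],
    [0,0,0],
    [0,0,0],
    [0,0,0],
  ],
)

```text
time_s: 2.5
position: [0.6334, -0.1377, 0.3402]
tcp_rot: [[-0.156, 0.988, -0.001], [0.988, 0.156, -0.0], [-0.0, -0.001, -1.0]]
force: [-0.3, -0.4, -0.2]
opening: 0.997
```

Run:
```python
from h import *
import pickle
c=get_calibration("wrist");im=capture("wrist");cv2.imwrite("pics/w2.png",im[...,::-1]);pickle.dump(c,open("w2.pkl","wb"))
a=cv2.imread("pics/w1.png");b=cv2.imread("pics/w2.png")
cv2.imwrite("pics/w12.png",np.hstack([cv2.resize(a[80:270,260:440],None,fx=3,fy=3,interpolation=cv2.INTER_CUBIC)[:, :400],cv2.resize(b[80:270,150:330],None,fx=3,fy=3,interpolation=cv2.INTER_CUBIC)[:,:400]]))
```

```text
(no output)
```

View pics/w2.png

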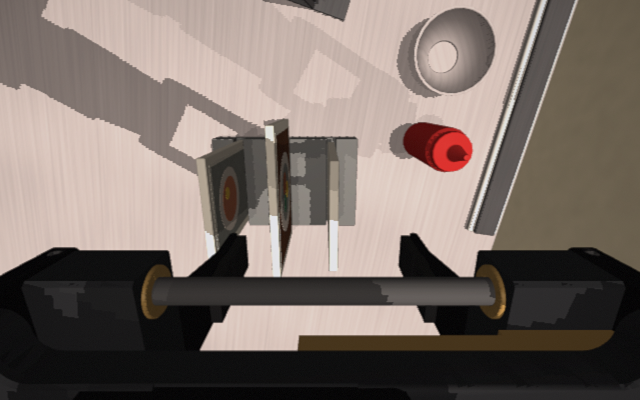

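View pics/w12.png

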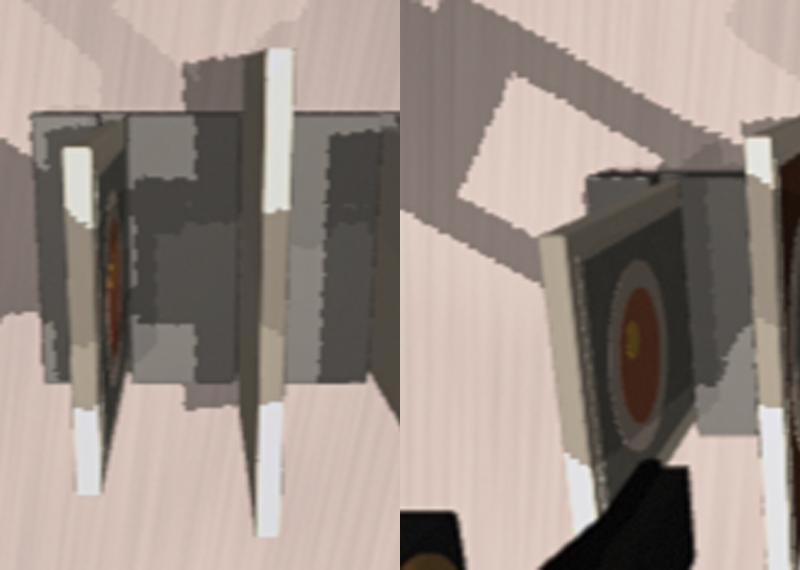

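Run:
```python
from h import *
import pickle
a=pickle.load(open("w1.pkl","rb"));b=pickle.load(open("w2.pkl","rb"))
im=cv2.imread("pics/w2.png");cv2.imwrite("pics/w2z.png",cv2.resize(im[90:290,240:360],None,fx=4,fy=4,interpolation=cv2.INTER_CUBIC)[:, :])
print(tri(a,(352.8,96.2),b,(269,125.2)));print(tri(a,(348.8,258.5),b,(277,276)))
t=get_calibration("top")
print(tri(a,(352.8,96.2),t,(464.9,203.4)),tri(a,(348.8,258.5),t,(359.9,218.9)))
for n,X in dict(L=[.5666,-.0901,.16],R=[.5962,-.2786,.16]).items():print(n,proj(a,X),proj(b,X))
```

```text
(array([ 0.5673, -0.0897,  0.1556]), [array([-0. , -0.1]), array([0. , 0.1])])
(array([ 0.5973, -0.2779,  0.1503]), [array([-0.4, -1.8]), array([0.4, 1.8])])
(array([ 0.5339, -0.1044,  0.6114]), [array([-17.3,  -1.2]), array([0.5, 4.4])]) (array([ 0.5191, -0.027 ,  0.6448]), [array([-12.6,   0.3]), array([1.1, 5.5])])
L [352.4766  96.3644] [267.677  125.8321]
R [348.0161 260.7817] [275.4477 282.326 ]
```

View pics/w2z.png

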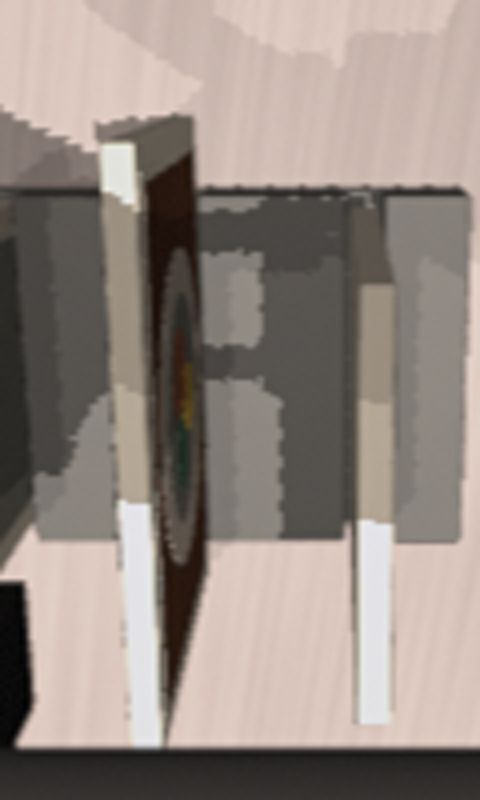

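Run:
```python
from h import *
R=Rtool(9.0)
move([.582,-.184,.23],R);move([.582,-.184,.122],R)
```

```text
lin [-37.5 -57.5 110.4] rot [-0.1  0.  -0.1]
lin [-37.5 -57.4 218.4] rot [-0.1  0.  -0.1]
```

Emit:
play_rows(
  fingers=[100,100,100,100,100,100,100,100,100],
  linear=[
    [-15,-25,20],
    [-30,-45,50],
    [-37.5,-57.5,85],
    [-37.5,-57.5,110],
    [-37.5,-57.5,118],
    [-37.5,-57.5,120],
    [-37.5,-57.5,120],
    [-37.5,-57.5,120],
    [-37.5,-57.5,120],
  ],
  rot=[
    [0,0,0],
    [0,0,0],
    [0,0,0],
    [0,0,0],
    [0,0,0],
    [0,0,0],
    [0,0,0],
    [0,0,0],
    [0,0,0],
  ],
)

```text
time_s: 3.45
position: [0.5841, -0.1832, 0.222]
tcp_rot: [[-0.157, 0.988, 0.003], [0.988, 0.157, -0.001], [-0.002, 0.002, -1.0]]
force: [-0.0, -0.9, -0.3]
opening: 0.607
```

Run:
```python
from h import *
R=Rtool(9.0)
move([.582,-.184,.122],R)
for n in ["scene","top"]:
    im=capture(n); cv2.imwrite(f"pics/{n}1.png",cv2.resize(im[90:240,180:330,::-1] if n=="scene" else im[140:290,330:480,::-1],None,fx=4,fy=4))
```

```text
lin [ -0.3  -2.4 100. ] rot [0.1 0.1 0. ]
```

View pics/scene1.png

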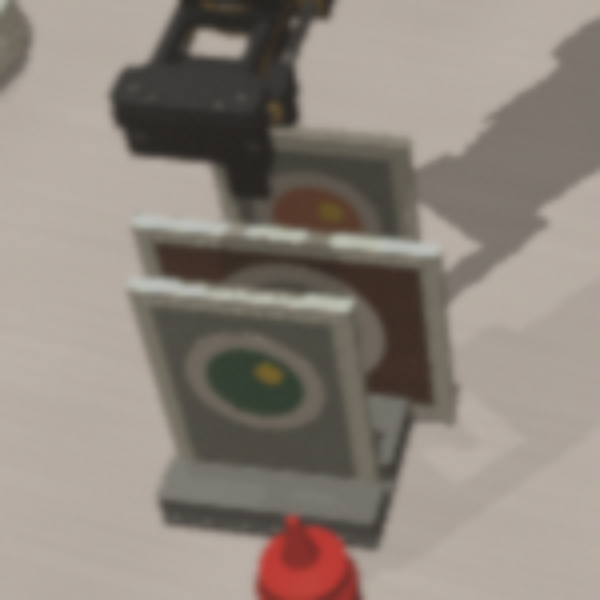

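Scene: the gripper is over the board row, and all boards still stand upright. Descending.

Emit:
play_rows(
  fingers=[100,100,100,100,100,100,100,100],
  linear=[
    [0,-1,25],
    [0,-2,50],
    [0,-2,70],
    [0,-2,85],
    [0,-2,95],
    [0,-2,99],
    [0,-2,99],
    [0,-2,99],
  ],
  rot=[
    [0,0,0],
    [0,0,0],
    [0,0,0],
    [0,0,0],
    [0,0,0],
    [0,0,0],
    [0,0,0],
    [0,0,0],
  ],
)

```text
time_s: 4.35
position: [0.5818, -0.1836, 0.1223]
tcp_rot: [[-0.157, 0.988, 0.001], [0.988, 0.157, -0.001], [-0.001, 0.001, -1.0]]
force: [0.8, -0.1, 0.2]
opening: 0.61
```

Run:
```python
from h import *
print(bot.read_state()['position'])
for n in ["scene","top"]:
    im=capture(n); cv2.imwrite(f"pics/{n}2.png",cv2.resize(im[90:240,180:330,::-1] if n=="scene" else im[140:290,330:480,::-1],None,fx=4,fy=4))
```

```text
[ 0.5818 -0.1836  0.1223]
```

View pics/scene2.png

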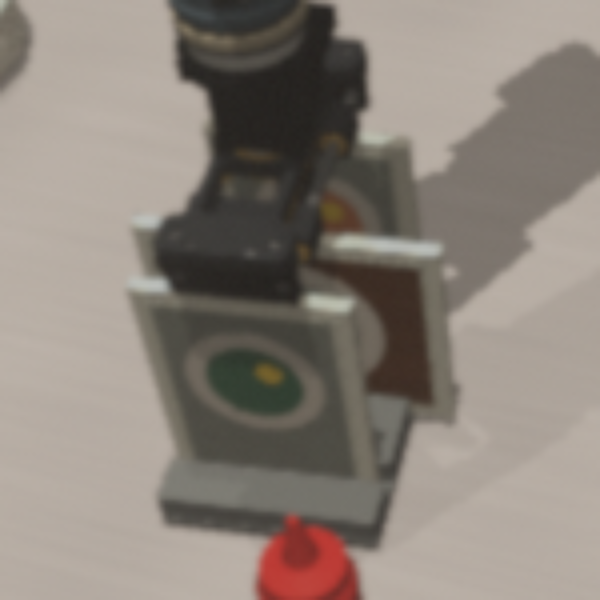

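The gripper is down between the tall boards with no contact forces. Closing.

Emit:
play_rows(
  fingers=[255,255,255,255,255,255,255,255,255,255,255,255],
  linear=[
    [0,0,0],
    [0,0,0],
    [0,0,0],
    [0,0,0],
    [0,0,0],
    [0,0,0],
    [0,0,0],
    [0,0,0],
    [0,0,0],
    [0,0,0],
    [0,0,0],
    [0,0,0],
  ],
  rot=[
    [0,0,0],
    [0,0,0],
    [0,0,0],
    [0,0,0],
    [0,0,0],
    [0,0,0],
    [0,0,0],
    [0,0,0],
    [0,0,0],
    [0,0,0],
    [0,0,0],
    [0,0,0],
  ],
)

```text
time_s: 5.65
position: [0.5812, -0.1833, 0.1215]
tcp_rot: [[-0.157, 0.988, 0.0], [0.988, 0.157, -0.0], [-0.0, 0.0, -1.0]]
force: [0.9, -0.7, -0.2]
opening: 0.111
```

Gripped: the opening is about 10 mm. Lifting straight up.

Emit:
play_rows(
  fingers=[255,255,255,255,255,255,255,255,255,255,255,255,255,255],
  linear=[
    [0,0,-3],
    [0,0,-8],
    [0,0,-14],
    [0,0,-22],
    [0,0,-32],
    [0,0,-44],
    [0,0,-60],
    [0,0,-78],
    [0,0,-96],
    [0,0,-112],
    [0,0,-124],
    [0,0,-130],
    [0,0,-130],
    [0,0,-130],
  ],
  rot=[
    [0,0,0],
    [0,0,0],
    [0,0,0],
    [0,0,0],
    [0,0,0],
    [0,0,0],
    [0,0,0],
    [0,0,0],
    [0,0,0],
    [0,0,0],
    [0,0,0],
    [0,0,0],
    [0,0,0],
    [0,0,0],
  ],
)

```text
time_s: 7.05
position: [0.5807, -0.1831, 0.251]
tcp_rot: [[-0.157, 0.988, -0.001], [0.988, 0.157, 0.001], [0.001, -0.001, -1.0]]
force: [0.1, 0.1, -3.8]
opening: 0.112
```

Run:
```python
from h import *
s=bot.read_state();print(s['position'],s['force'],s['moment'])
ims=[]
for n in ["scene","top"]:
    im=capture(n); cv2.imwrite(f"pics/{n}3f.png",im[...,::-1]); ims.append(im[60:260,150:450,::-1])
cv2.imwrite("pics/s3.png",cv2.resize(np.vstack(ims),None,fx=1.5,fy=1.5))
```

```text
[ 0.5807 -0.1831  0.251 ] [ 0.051   0.1134 -3.7535] [ 0.011  -0.097  -0.0229]
```

View pics/s3.png

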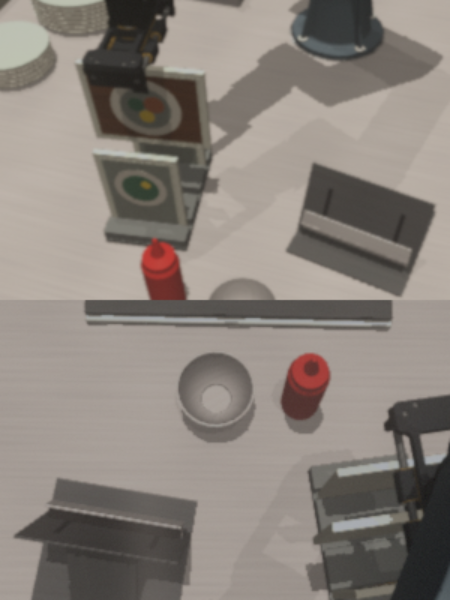

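The board is held straight (weight ≈3.8 N) and clear of the rack. I'll compute the stand frame and the path.

```bash
cat >> h.py <<'E'
PSI=-9.0; S=np.array([.5543,.1697,0]); X0=.048; Z0=.0095; LED=.039; D=.1115
def stand(psi=PSI):
    a=np.radians(psi);x=np.array([np.cos(a),np.sin(a),0]);y=np.array([-np.sin(a),np.cos(a),0]);z=np.array([0,0,1.])
    t=np.radians(22);return x,y,np.cos(t)*x+np.sin(t)*z,-np.sin(t)*x+np.cos(t)*z
def bp(out,y,up):  # backrest coords -> world
    x,yy,n,u=stand();return S+X0*x+np.array([0,0,Z0])+out*n+y*yy+up*u
def inv(p):
    x,yy,n,u=stand();d=np.array(p)-(S+X0*x+np.array([0,0,Z0]));return np.array([d@n,d@yy,d@u])
def tcp(gap,h,y=0): return bp(.005+gap,y,LED+D+h)
E
python3 - <<'E'
from h import *
s=bot.read_state()
print(tcp(0,0),tcp(.004,.1))
move(s['position']+[0,0,.08],s['tcp_rot'])
move(tcp(.004,.17),Rtool(-9,22)); move(tcp(.004,.11),Rtool(-9,22))
E
```

```text
[0.5506 0.1703 0.1509] [0.5173 0.1756 0.2451]
lin [  0.1  -0.1 -80. ] rot [0. 0. 0.]
lin [372.3 -31.4 -59. ] rot [-21.9  -3.5  17.8]
lin [365.2  -9.9  -3.4] rot [-21.9  -3.5  17.8]
```

Emit:
play_rows(
  fingers=[255,255,255,255,255,255,255,255,255,255,255,255,255,255,255,255,255,255,255,255],
  linear=[
    [0,0,-8],
    [0,0,-24],
    [0,0,-44],
    [0,0,-62],
    [4,0,-74],
    [14,0,-80],
    [32,-1,-82],
    [58,-3,-82],
    [90,-6,-82],
    [124,-9,-82],
    [158,-12,-80],
    [192,-15,-78],
    [226,-18,-76],
    [260,-21,-73],
    [292,-24,-70],
    [320,-27,-67],
    [344,-29,-63],
    [360,-31,-60],
    [369,-31,-59],
    [372,-31,-59],
  ],
  rot=[
    [0,0,0],
    [0,0,0],
    [0,0,0],
    [0,0,0],
    [0,0,0],
    [-0.5,-0.1,0.4],
    [-1.5,-0.2,1.2],
    [-3,-0.5,2.4],
    [-5,-0.8,4],
    [-7,-1.1,5.7],
    [-9,-1.4,7.3],
    [-11,-1.8,9],
    [-13,-2.1,10.6],
    [-15,-2.4,12.2],
    [-17,-2.7,13.8],
    [-18.7,-3,15.2],
    [-20.2,-3.2,16.4],
    [-21.2,-3.4,17.2],
    [-21.8,-3.5,17.7],
    [-21.9,-3.5,17.8],
  ],
)

```text
time_s: 9.15
position: [0.4896, 0.1806, 0.3093]
tcp_rot: [[0.155, 0.917, 0.368], [0.988, -0.143, -0.059], [-0.001, 0.372, -0.928]]
force: [-0.7, 0.0, -3.7]
opening: 0.111
```

Run:
```python
from h import *
import pickle
s=bot.read_state();print(s['position'],s['qvel'],s['force'],inv(s['position']))
c=get_calibration("wrist");im=capture("wrist");pickle.dump(c,open("w4.pkl","wb"));cv2.imwrite("pics/w4.png",im[...,::-1])
im=capture("scene");cv2.imwrite("pics/s4.png",im[...,::-1]);im=capture("top");cv2.imwrite("pics/t4.png",im[...,::-1])
```

```text
[0.4896 0.1806 0.3093] [ 2.813   0.6453 -1.838  -2.9627 -0.1895  5.3058] [-0.7079  0.0443 -3.7143] [0.007  0.0006 0.3205]
```

View pics/w4.png

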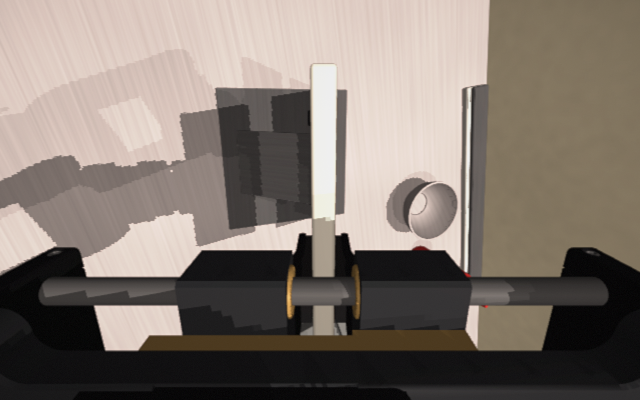

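View pics/s4.png

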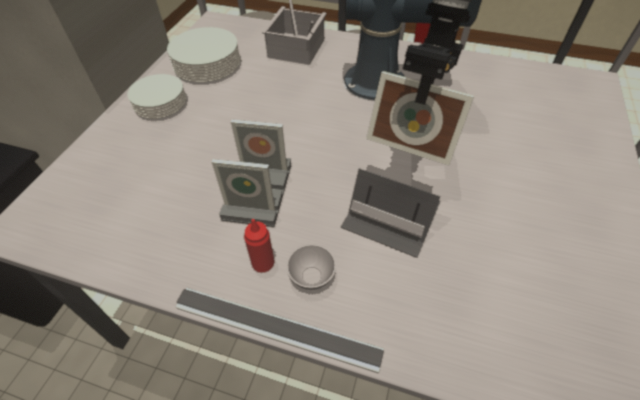

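The board is above the stand, picture facing out (scene: 375–470 by 75–160). Next I'll check the board's place in the grip and the stand model by projecting both into the pictures.

```bash
cat >> h.py <<'E'
def board_corners(p,R):
    # front/back face corners from TCP; D to bottom
    out=[]
    for t in(.005,-.005):
        for y,zz in((-.095,D),(.095,D),(.095,D-.15),(-.095,D-.15)):
            out.append(p+R@np.array([y,t,zz]))
    return out
def draw(im,c,p,R,board=True):
    im=im.copy()
    segs=[]
    if board:
        k=board_corners(p,R); segs+=[(k[a],k[b],(0,255,0)) for a,b in((0,1),(1,2),(2,3),(3,0))]+[(k[4+a],k[4+b],(255,255,0)) for a,b in((0,1),(1,2),(2,3),(3,0))]
    q=[bp(0,-.1,0),bp(0,.1,0),bp(0,.1,.13),bp(0,-.1,.13)];segs+=[(q[i],q[(i+1)%4],(0,0,255)) for i in range(4)]
    q=[bp(.02,-.09,LED+.012),bp(.02,.09,LED+.012)];segs+=[(q[0],q[1],(255,0,255))]
    x,y,n,u=stand()
    q=[S+a*.095*x+b*.1*y for a,b in((1,-1),(1,1),(-1,1),(-1,-1))];segs+=[(q[i],q[(i+1)%4],(0,255,255)) for i in range(4)]
    M=4
    im=cv2.resize(im,None,fx=M,fy=M,interpolation=cv2.INTER_CUBIC)
    for a,b,col in segs:
        a=proj(c,a);b=proj(c,b)
        f=lambda v:tuple(int(round(w)) for w in ((v+.5)*M-.5))
        cv2.line(im,f(a),f(b),col,1,cv2.LINE_AA)
    return im
E
python3 - <<'E'
from h import *
import pickle
s=bot.read_state();p,R=s['position'],s['tcp_rot']
for n,f,(r0,r1,c0,c1) in(("scene","s4",(60,260,335,480)),("top","t4",(140,290,140,300)),):
    im=draw(cv2.imread(f"pics/{f}.png"),get_calibration(n),p,R)
    o=im[r0*4:r1*4,c0*4:c1*4]; k=min(1,600/o.shape[0]); 
    cv2.imwrite(f"pics/{f}d.png",o if o.shape[0]<=600 else cv2.resize(o,None,fx=.75,fy=.75,interpolation=cv2.INTER_AREA))
im=draw(cv2.imread("pics/w4.png"),pickle.load(open("w4.pkl","rb")),p,R)
cv2.imwrite("pics/w4d.png",im[50*4:250*4,190*4:380*4][::1,::1][:600*1])
E
```

```text
(no output)
```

View pics/s4d.png

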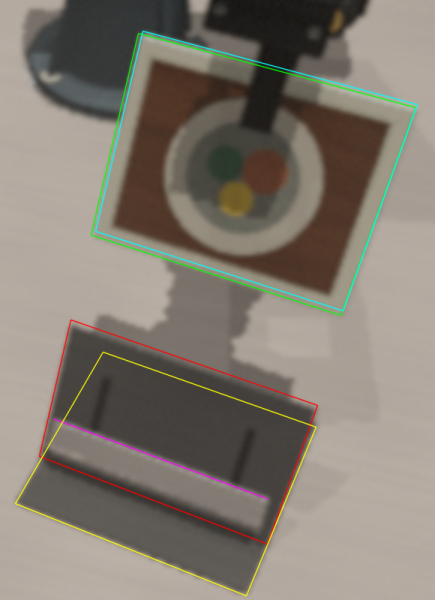

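View pics/t4d.png

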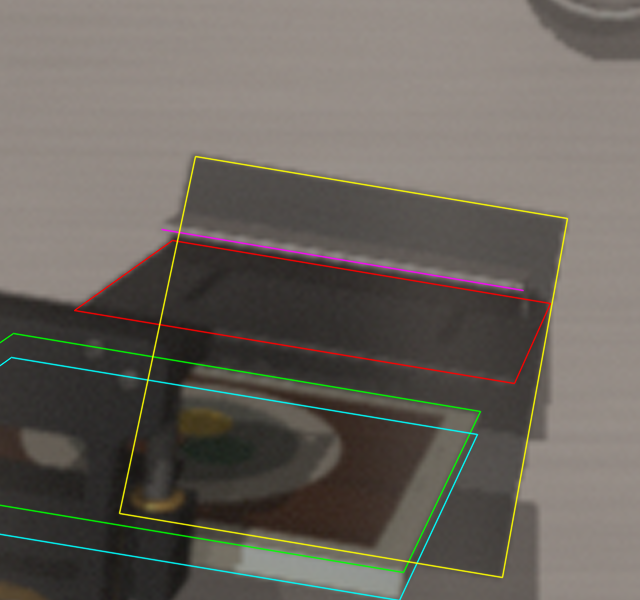

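View pics/w4d.png

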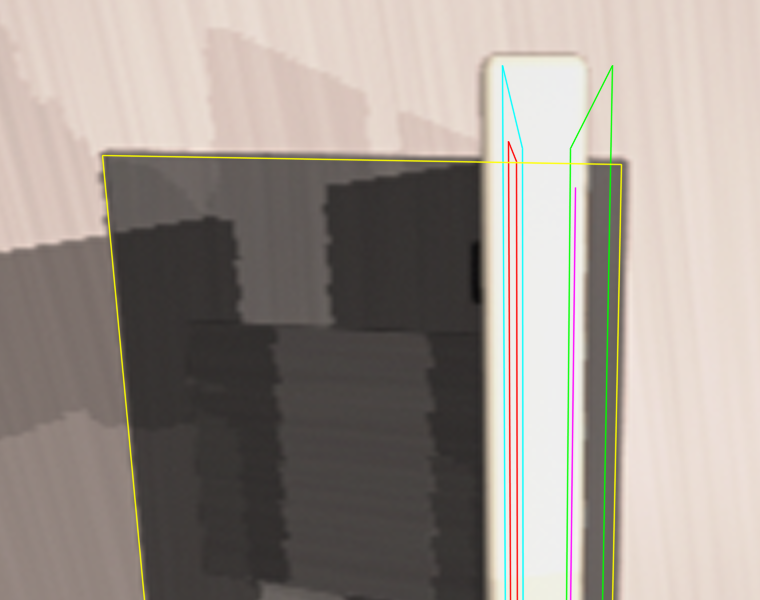

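The overlays agree with the stand and board to about 1–2 mm. The wrist view offset comes from its calibration, because the board is centred between the fingers. Moving down to just above the back's top.

Run:
```python
from h import *
move(tcp(.004,.105),Rtool(-9,22)); s=bot.read_state();print(s['position'],inv(s['position']))
```

```text
lin [ 0.4 -0.5 65.1] rot [0. 0. 0.]
[0.4917 0.1793 0.3103] [ 0.0094 -0.0003  0.3206]
```

Emit:
play_rows(
  fingers=[255,255,255,255,255,255,255,255,255],
  linear=[
    [0,0,6],
    [0,0,18],
    [0,0,32],
    [0,0,46],
    [0,0,57],
    [0,0,63],
    [0,0,65],
    [0,0,65],
    [0,0,65],
  ],
  rot=[
    [0,0,0],
    [0,0,0],
    [0,0,0],
    [0,0,0],
    [0,0,0],
    [0,0,0],
    [0,0,0],
    [0,0,0],
    [0,0,0],
  ],
)

```text
time_s: 10.2
position: [0.5167, 0.1754, 0.2508]
tcp_rot: [[0.157, 0.915, 0.372], [0.988, -0.145, -0.059], [-0.0, 0.377, -0.926]]
force: [-0.8, 0.1, -3.7]
opening: 0.113
```

```bash
cat > look.py <<'E'
from h import *
import sys
k=sys.argv[1]
s=bot.read_state();p,R=s['position'],s['tcp_rot'];print(p,inv(p),s['force'],s['moment'],s['qvel'])
W=Ro.from_matrix(Rtool(-9,22).T@R).as_rotvec(degrees=True);print('rot err',W)
a=cv2.imwrite(f"pics/s{k}.png",capture("scene")[...,::-1]);cv2.imwrite(f"pics/t{k}.png",capture("top")[...,::-1])
A=cv2.imread(f"pics/s{k}.png")[90:260,335:465];B=cv2.imread(f"pics/t{k}.png")[150:290,140:290]
A=cv2.resize(A,None,fx=3.5,fy=3.5,interpolation=cv2.INTER_CUBIC);cv2.imwrite(f"pics/s{k}z.png",A)
B=cv2.resize(B,None,fx=4,fy=4,interpolation=cv2.INTER_CUBIC);cv2.imwrite(f"pics/t{k}z.png",cv2.convertScaleAbs(B,alpha=1.8))
E
python3 look.py 5
```

```text
[0.5167 0.1754 0.2508] [ 0.0106 -0.0002  0.256 ] [-0.8434  0.1497 -3.7303] [ 0.1549  0.4648 -0.0028] [ 0.0631 -0.3689 -0.0968 -0.0812  0.0711  0.0767]
rot err [-0.1405 -0.0109  0.0132]
```

View pics/s5z.png

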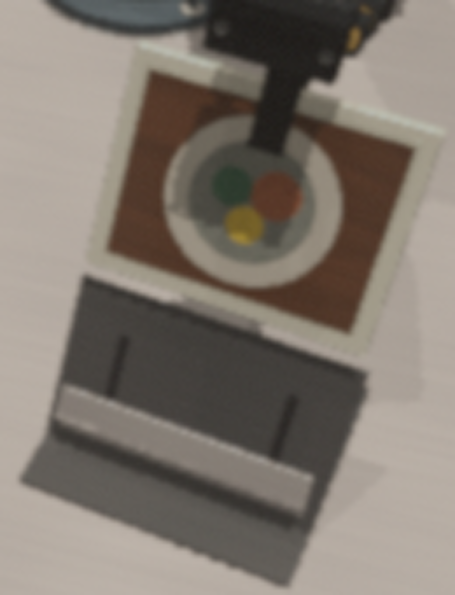

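View pics/t5z.png

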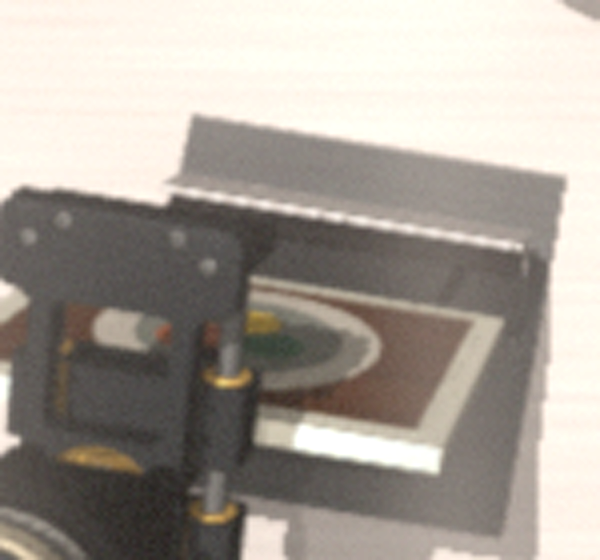

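Run:
```python
from h import *
t,s=get_calibration("top"),get_calibration("scene")
X,e=tri(t,z((503,318),4,(140,150)),s,z((88,264),3.5,(335,90)));print(X,e,inv(X))
st=bot.read_state();k=board_corners(st['position'],st['tcp_rot'])
for q in k[:2]:print(q,inv(q),proj(t,q),proj(s,q))
X,e=tri(t,z((503,318),4,(140,150)),s,z((88,264),3.5,(335,90)))
print(z((503,318),4,(140,150)),z((88,264),3.5,(335,90)),z((362,357),3.5,(335,90)))
move(tcp(.004,.105),Rtool(-9,22))
```

```text
[0.548  0.0758 0.1454] [array([-0.4,  0.1]), array([-0.4,  0. ])] [ 0.0143 -0.0937  0.1408]
[0.5479 0.0744 0.1496] [ 0.0159 -0.0951  0.1447] [265.5515 229.1419] [358.9377 163.6516]
[0.5776 0.2621 0.1496] [0.016  0.0949 0.1447] [158.449  211.2312] [438.7753 191.0679]
[265.375, 229.125] [359.7857142857143, 165.07142857142856] [438.07142857142856, 191.64285714285714]
lin [ 0.1 -1.6  0.7] rot [ 0.2  0.  -0. ]
```

Emit:
play_rows(
  fingers=[255,255,255,255,255,255,255,255,255,255,255],
  linear=[
    [0,-1,3],
    [0,-1.5,10],
    [0,-1.5,20],
    [0,-1.5,32],
    [0,-1.5,44],
    [0,-1.5,56],
    [0,-1.5,66],
    [0,-1.5,74],
    [0,-1.5,79],
    [0,-1.5,80],
    [0,-1.5,80],
  ],
  rot=[
    [0,0,0],
    [0.1,0,0],
    [0.2,0,0],
    [0.2,0,0],
    [0.2,0,0],
    [0.2,0,0],
    [0.2,0,0],
    [0.2,0,0],
    [0.2,0,0],
    [0.2,0,0],
    [0.2,0,0],
  ],
)

```text
time_s: 11.4
position: [0.5449, 0.1708, 0.1756]
tcp_rot: [[0.157, 0.916, 0.368], [0.988, -0.145, -0.059], [-0.0, 0.373, -0.928]]
force: [-0.4, -0.1, -3.8]
opening: 0.111
```

```bash
python3 look.py 6
```

```text
[0.5449 0.1708 0.1756] [ 0.0089 -0.0003  0.1756] [-0.3936 -0.1336 -3.7671] [0.0812 0.4351 0.0432] [ 0.223  -0.6211 -0.0856  0.0773  0.0799 -0.0586]
rot err [ 0.1057 -0.0277  0.0084]
```

View pics/s6z.png

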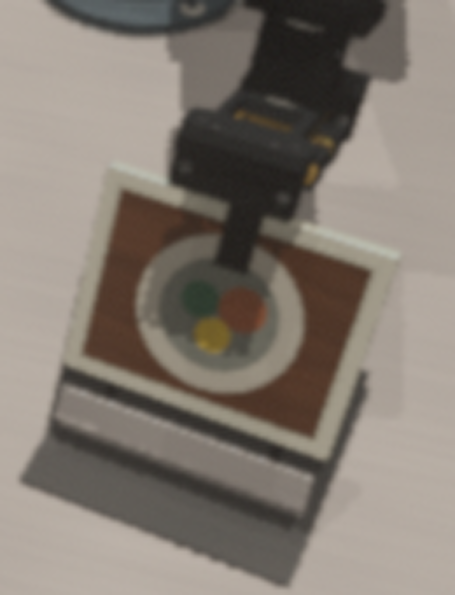

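View pics/t6z.png

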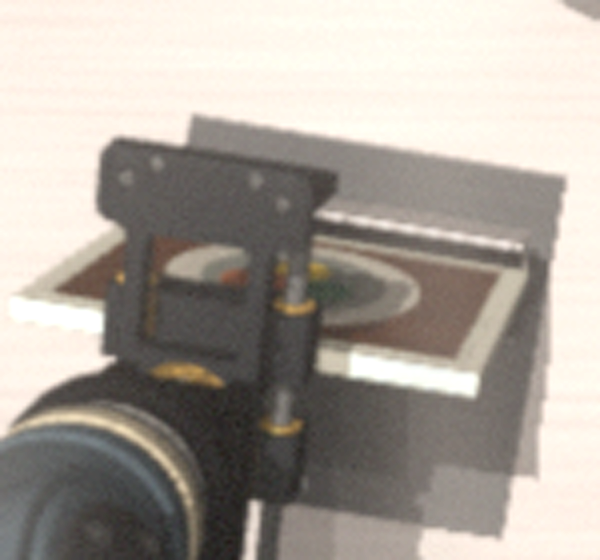

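Scene and top show the board's lower edge just above and behind the lip, with a visible gap to the lip and centred sideways (scene: bottom corners at 68,365 and 325,460). Creeping down.

Emit:
play_rows(
  fingers=[255,255,255,255,255,255,255],
  linear=[
    [0,0,3],
    [0,0,7],
    [0,0,11],
    [0,0,14],
    [0,0,16],
    [0,0,16],
    [0,0,16],
  ],
  rot=[
    [0,0,0],
    [0,0,0],
    [0,0,0],
    [0,0,0],
    [0,0,0],
    [0,0,0],
    [0,0,0],
  ],
)

```text
time_s: 12.2
position: [0.5507, 0.1699, 0.1607]
tcp_rot: [[0.157, 0.917, 0.368], [0.988, -0.145, -0.059], [-0.0, 0.373, -0.928]]
force: [0.6, 0.2, -4.0]
opening: 0.111
```

```bash
python3 look.py 7
```

```text
[0.5507 0.1699 0.1607] [ 0.0088 -0.0004  0.1595] [ 0.5782  0.2441 -3.9683] [ 0.0714  0.4662 -0.0293] [ 0.069  -0.3471 -0.1028  0.091  -0.0318  0.0587]
rot err [ 0.1192 -0.031   0.0097]
```

View pics/s7z.png

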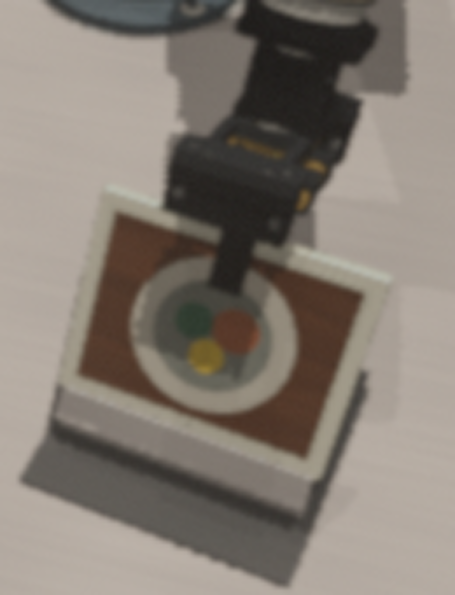

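View pics/t7z.png

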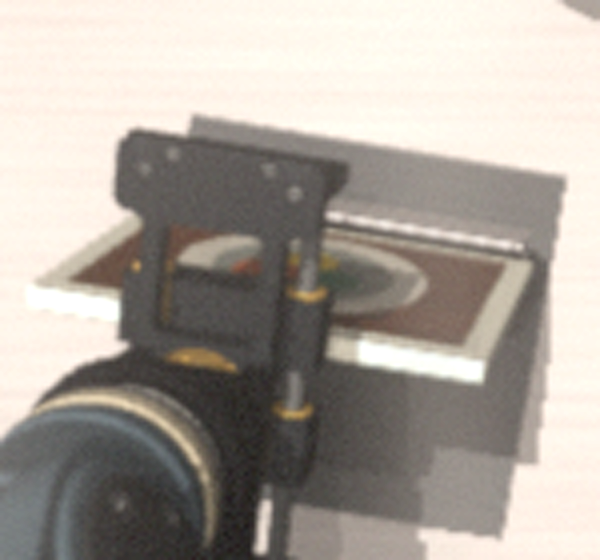

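The lower edge is now level with the lip and clearly behind it: in the top view there is a dark gap between the lip at (522,245) and the board at (530,258). Continuing in small steps.

Emit:
play_rows(
  fingers=[255,255,255,255],
  linear=[
    [0,0,1.5],
    [0,0,3],
    [0,0,4],
    [0,0,4],
  ],
  rot=[
    [0,0,0],
    [0,0,0],
    [0,0,0],
    [0,0,0],
  ],
)

```text
time_s: 12.7
position: [0.5521, 0.1696, 0.1569]
tcp_rot: [[0.157, 0.917, 0.368], [0.988, -0.145, -0.059], [-0.001, 0.372, -0.928]]
force: [-0.1, 0.9, -3.9]
opening: 0.11
```

Emit:
play_rows(
  fingers=[255,255,255],
  linear=[
    [0,0,1],
    [0,0,2],
    [0,0,2],
  ],
  rot=[
    [0,0,0],
    [0,0,0],
    [0,0,0],
  ],
)

```text
time_s: 13.0
position: [0.5529, 0.1695, 0.1551]
tcp_rot: [[0.157, 0.917, 0.368], [0.988, -0.145, -0.059], [-0.0, 0.373, -0.928]]
force: [0.8, 0.0, -4.0]
opening: 0.109
```

Emit:
play_rows(
  fingers=[255,255,255],
  linear=[
    [0,0,0.5],
    [0,0,1],
    [0,0,1],
  ],
  rot=[
    [0,0,0],
    [0,0,0],
    [0,0,0],
  ],
)

```text
time_s: 13.3
position: [0.5533, 0.1695, 0.1542]
tcp_rot: [[0.157, 0.916, 0.368], [0.988, -0.145, -0.059], [-0.0, 0.373, -0.928]]
force: [-0.0, 0.5, -4.0]
opening: 0.113
```

Emit:
play_rows(
  fingers=[255,255,255],
  linear=[
    [0,0,0.5],
    [0,0,1],
    [0,0,1],
  ],
  rot=[
    [0,0,0],
    [0,0,0],
    [0,0,0],
  ],
)

```text
time_s: 13.6
position: [0.5536, 0.1694, 0.1536]
tcp_rot: [[0.157, 0.916, 0.368], [0.988, -0.145, -0.059], [-0.001, 0.373, -0.928]]
force: [-0.8, -0.8, -0.5]
opening: 0.113
```

Contact felt: the vertical force rose from −4.0 to −0.5 N. I'll ease up 1 mm and move back towards the sloped back in small steps.

Emit:
play_rows(
  fingers=[255,255,255,255],
  linear=[
    [0,0,-1],
    [0,-1,-1],
    [0,-2,-1],
    [0,-2,-1],
  ],
  rot=[
    [0,0,0],
    [0,0,0],
    [0,0,0],
    [0,0,0],
  ],
)

```text
time_s: 14.0
position: [0.5511, 0.1698, 0.1533]
tcp_rot: [[0.157, 0.917, 0.368], [0.988, -0.145, -0.059], [-0.001, 0.372, -0.928]]
force: [-1.3, 0.5, -3.5]
opening: 0.114
```

Emit:
play_rows(
  fingers=[255,255,255],
  linear=[
    [0,-0.5,0],
    [0,-0.8,0],
    [0,-0.8,0],
  ],
  rot=[
    [0,0,0],
    [0,0,0],
    [0,0,0],
  ],
)

```text
time_s: 14.3
position: [0.5507, 0.1699, 0.1532]
tcp_rot: [[0.157, 0.916, 0.368], [0.988, -0.145, -0.059], [-0.0, 0.373, -0.928]]
force: [-0.8, 0.3, -4.7]
opening: 0.119
```

```bash
python3 look.py 8; python3 -c "
from h import *
for i in range(3):
  s=bot.read_state();print(s['time_s'],s['force'],s['opening'])"
```

```text
[0.5507 0.1699 0.1532] [ 0.006  -0.0004  0.1526] [-0.8373  0.2543 -4.678 ] [0.1093 0.4828 0.0787] [-0.0087 -0.0859 -0.0397  0.0755 -0.0536  0.1305]
rot err [ 0.1115 -0.0282  0.0031]
14.4 [-0.5701  0.9542 -2.6865] 0.11502242801239508
14.4 [-0.5701  0.9542 -2.6865] 0.11502242801239508
14.4 [-0.5701  0.9542 -2.6865] 0.11502242801239508
```

View pics/t8z.png

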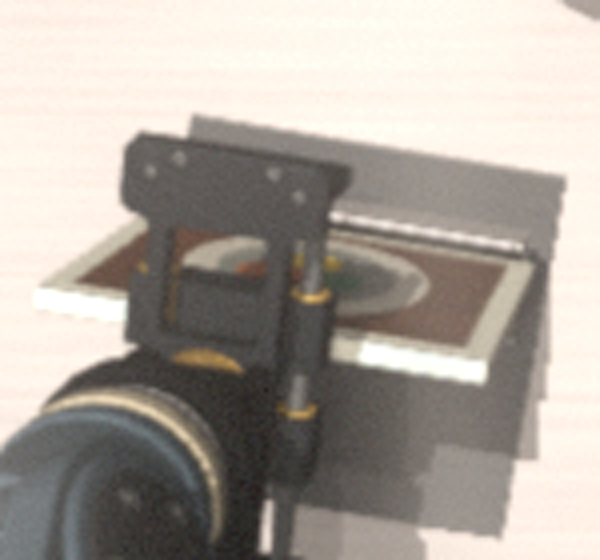

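Emit:
play_rows(
  fingers=[255,255,255,255],
  linear=[
    [0,-0.5,0],
    [0,-0.8,0],
    [0,-0.8,0],
    [0,-0.8,0],
  ],
  rot=[
    [0,0,0],
    [0,0,0],
    [0,0,0],
    [0,0,0],
  ],
)

```text
time_s: 14.8
position: [0.5504, 0.17, 0.1532]
tcp_rot: [[0.157, 0.916, 0.369], [0.988, -0.145, -0.059], [-0.0, 0.374, -0.928]]
force: [1.7, -1.7, -4.0]
opening: 0.11
```

Emit:
play_rows(
  fingers=[255,255,255,255],
  linear=[
    [0,-0.4,0],
    [0,-0.7,0],
    [0,-0.7,0],
    [0,-0.7,0],
  ],
  rot=[
    [0,0,0],
    [0,0,0],
    [0,0,0],
    [0,0,0],
  ],
)

```text
time_s: 15.2
position: [0.5502, 0.1701, 0.1532]
tcp_rot: [[0.157, 0.916, 0.37], [0.988, -0.145, -0.059], [0.0, 0.375, -0.927]]
force: [4.0, -2.2, -3.8]
opening: 0.11
```

Contact with the back felt (about 4 N). I'll ease off slightly and lower to the ledge again.

Emit:
play_rows(
  fingers=[255,255,255,255],
  linear=[
    [0,0.5,0.3],
    [0,0.5,0.8],
    [0,0.5,0.8],
    [0,0.5,0.8],
  ],
  rot=[
    [0,0,0],
    [0,0,0],
    [0,0,0],
    [0,0,0],
  ],
)

```text
time_s: 15.6
position: [0.5505, 0.1701, 0.1526]
tcp_rot: [[0.157, 0.916, 0.369], [0.988, -0.145, -0.059], [0.0, 0.374, -0.927]]
force: [2.1, -0.8, 0.1]
opening: 0.116
```

```bash
python3 -c "
from h import *
s=bot.read_state();print(inv(s['position']),s['force'],s['moment'])"
```

```text
[ 0.0056 -0.0002  0.1521] [ 2.0507 -0.8473  0.0685] [-0.1984 -0.2913  0.0079]
```

The ledge now carries the full weight (vertical force ≈ 0) with light contact on the back. Releasing, then retreating up the slope.

Emit:
play_rows(
  fingers=[220,212,204,196,188,176,164,150,150,150,150],
  linear=[
    [0,0,0],
    [0,0,0],
    [0,0,0],
    [0,0,0],
    [0,0,0],
    [0,0,0],
    [0,0,0],
    [0,0,0],
    [0,0,0],
    [0,0,0],
    [0,0,0],
  ],
  rot=[
    [0,0,0],
    [0,0,0],
    [0,0,0],
    [0,0,0],
    [0,0,0],
    [0,0,0],
    [0,0,0],
    [0,0,0],
    [0,0,0],
    [0,0,0],
    [0,0,0],
  ],
)

```text
time_s: 16.7
position: [0.5501, 0.17, 0.1521]
tcp_rot: [[0.157, 0.916, 0.368], [0.988, -0.145, -0.059], [-0.0, 0.373, -0.928]]
force: [0.2, 0.2, 0.2]
opening: 0.407
```

```bash
python3 look.py 9
```

```text
[0.5501 0.17   0.1521] [ 0.005  -0.0004  0.1518] [0.2305 0.2416 0.1654] [ 0.0098  0.0785 -0.0144] [-0.0735  0.0338 -0.0036 -0.0522 -0.0409  0.0438]
rot err [ 0.1128 -0.0305  0.0088]
```

View pics/s9z.png

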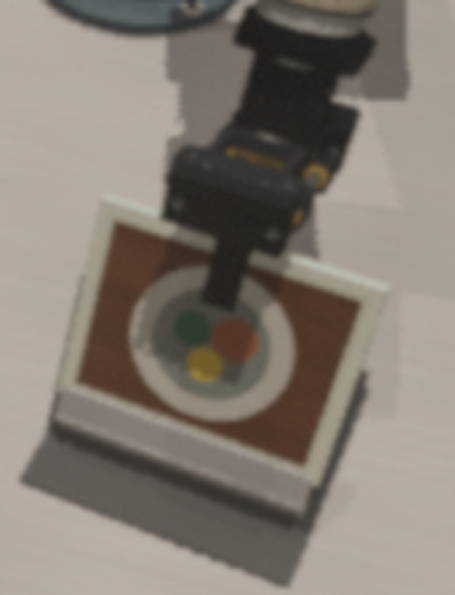

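View pics/t9z.png

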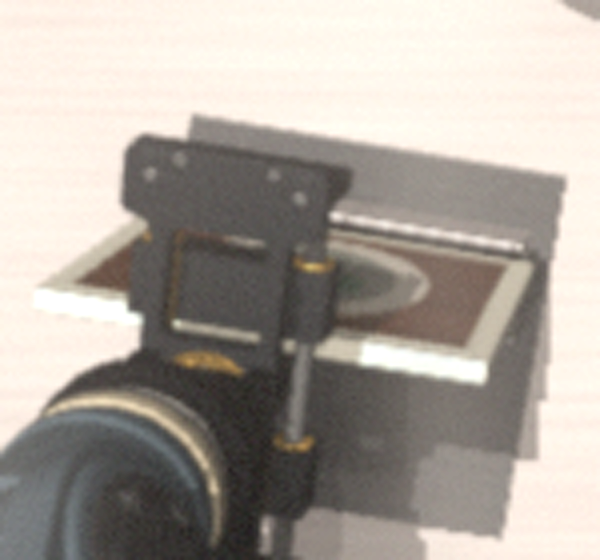

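The board rests in place after release, and the gripper reads zero force. Retreating up the slope.

Emit:
play_rows(
  fingers=[150,150,150,150,150,150,150,150,150,150,150,150,150,150],
  linear=[
    [0,0,-4],
    [0,0,-12],
    [0,0,-24],
    [0,0,-40],
    [0,0,-58],
    [0,0,-78],
    [0,0,-98],
    [0,0,-118],
    [0,0,-138],
    [0,0,-155],
    [0,0,-166],
    [0,0,-170],
    [0,0,-170],
    [0,0,-170],
  ],
  rot=[
    [0,0,0],
    [0,0,0],
    [0,0,0],
    [0,0,0],
    [0,0,0],
    [0,0,0],
    [0,0,0],
    [0,0,0],
    [0,0,0],
    [0,0,0],
    [0,0,0],
    [0,0,0],
    [0,0,0],
    [0,0,0],
  ],
)

```text
time_s: 18.2
position: [0.4872, 0.1799, 0.3093]
tcp_rot: [[0.157, 0.917, 0.367], [0.988, -0.145, -0.059], [-0.001, 0.372, -0.928]]
force: [0.3, 1.0, -0.4]
opening: 0.407
```

```bash
python3 look.py 10
python3 - <<'E'
from h import *
# overlay predicted seated board
R=Rtool(-9,22)
for up in(LED,):
  for n,f,(r0,r1,c0,c1) in(("scene","s10",(110,260,335,455)),("top","t10",(150,290,140,290))):
    im=draw(cv2.imread(f"pics/{f}.png"),get_calibration(n),bp(.005,0,.1518-.0),R)
    cv2.imwrite(f"pics/{f}d.png",im[r0*4:r1*4,c0*4:c1*4])
E
```

```text
[0.4872 0.1799 0.3093] [ 0.0049 -0.0005  0.3214] [ 0.3457  1.0239 -0.3554] [ 0.0581  0.1351 -0.0299] [-0.2028  0.8075  0.1292 -0.0164 -0.1579  0.0509]
rot err [ 0.1689 -0.051   0.0003]
```

View pics/s10d.png

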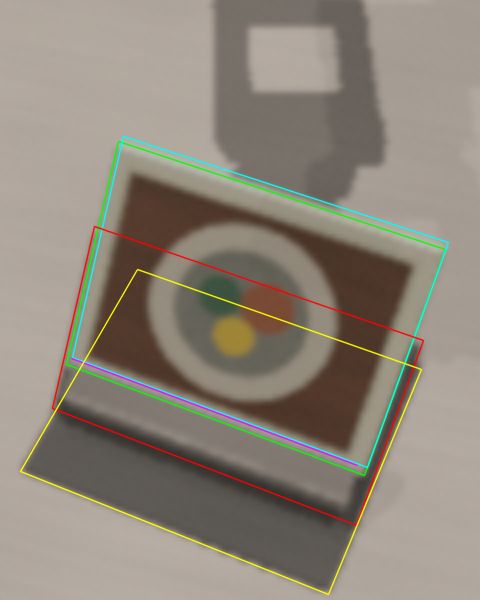

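View pics/t10d.png

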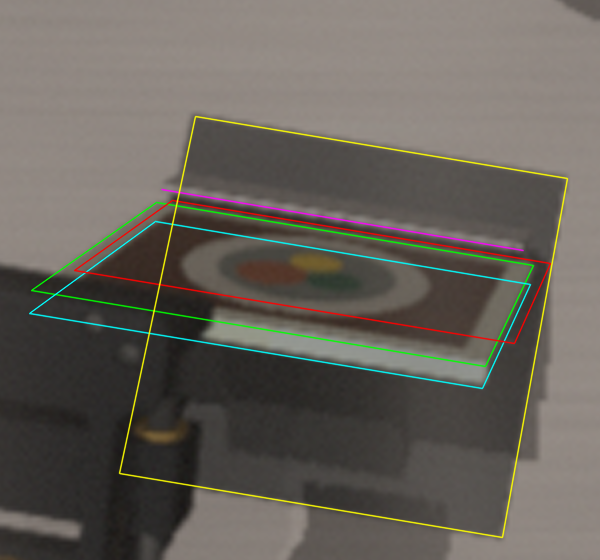

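View pics/s10.png

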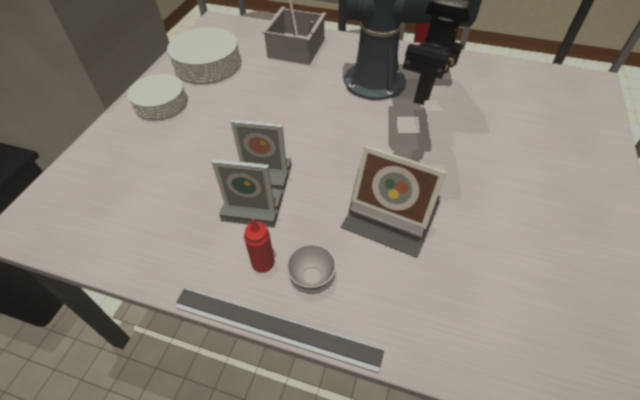

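The board is seated, centred and facing out, and everything else is where it was. One edge-on wrist look will check the flush fit.

Run:
```python
from h import *
im=capture("wrist")[...,::-1];cv2.imwrite("pics/w11.png",im)
o=cv2.resize(im[60:260,230:430],None,fx=3,fy=3,interpolation=cv2.INTER_CUBIC);cv2.imwrite("pics/w11z.png",cv2.convertScaleAbs(o,alpha=1.5))
```

```text
(no output)
```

View pics/w11z.png

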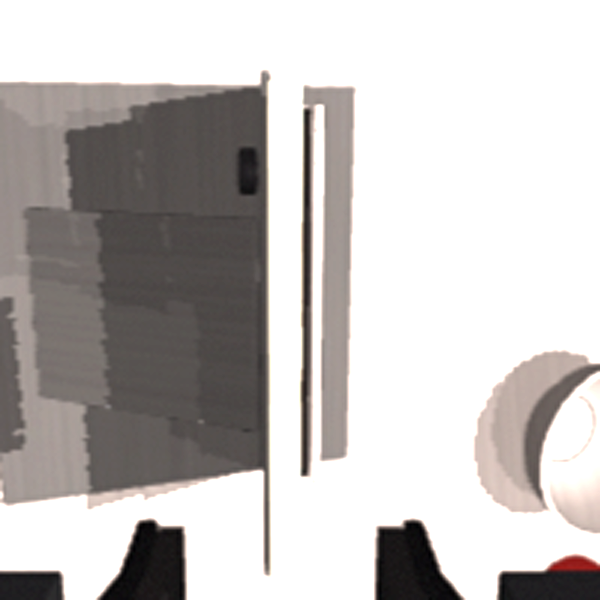

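Run:
```python
import cv2
im=cv2.imread("pics/w11.png")[70:130,290:360]
cv2.imwrite("pics/w11y.png",cv2.resize(im,None,fx=10,fy=10,interpolation=cv2.INTER_CUBIC))
im=cv2.imread("pics/s10.png")[185:245,400:450]
```

```text
(no output)
```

View pics/w11y.png

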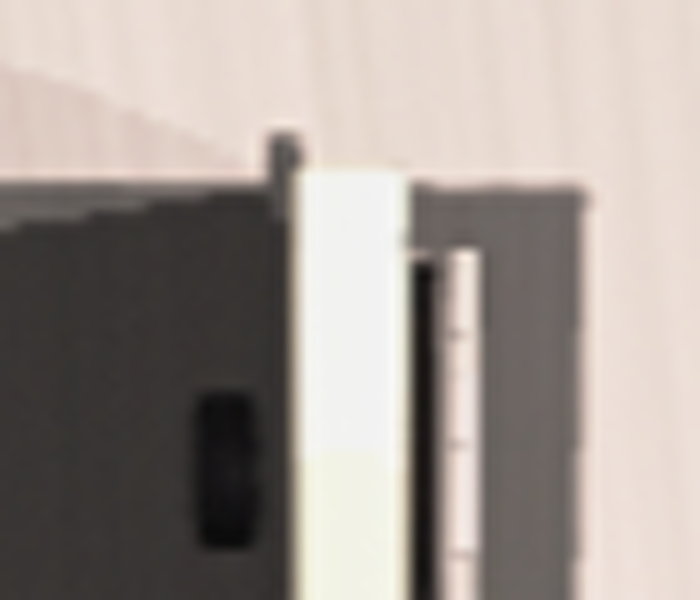

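Wrist close-up: the board's back abuts the steel plate (plate edge x≈270–300, board 297–410), its sides are parallel to the view, and the rubber strip and lip are visible in front. Handing in.

```bash
python3 -c "
from rig import bot
print(bot.read_state()['time_s']);print(bot.hand_in())"
```

```text
18.35
the job is handed in; nothing more can be done
None
```

The wide recipe board is up on the stand, picture facing out, with its lower edge on the ledge behind the lip and its back against the sloped back. I handed in at 18.35 s, within the 51 s limit.

- **Placing:** I drew the board straight up out of the rack's middle slot, tilted it to 22° and lowered it behind the lip. I felt the ledge at about 3.5 N and the sloped back at about 4–5 N. I let go only once the ledge carried the full weight.
- **Last checks:** In the scene, top and wrist pictures the board looked centred to about 1 mm. From above and edge-on it lay against the plate with no gap I could see, and the base of the stand still lined up with where I first measured it. The last scene picture showed the tall boards, bottle and bowl where they started. The gripper was well clear, and the force reading was near zero.
- **Disagreements:** Heights from the camera pictures read 3–5 mm lower than the sizes in the text, and the wrist camera was about 2 mm off for near objects. I used the text's sizes and the felt contacts for the final heights. Flatness at the board's lower edge was judged only from the felt contact and the edge-on picture.

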